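Bring a hanging gas-sample cylinder to rest over the receiving cup

ROBOT

A 7-joint arm with a two-finger parallel gripper is mounted at the origin on the work surface. World frame = base frame: x ahead of the robot, y to its left, z up, the work surface at z = 0. Lengths are in m, angles in rad, forces in N, time in s.
With the tool pointing down it reaches from about 0.4 to 0.875 m from the base axis. Payload 6.5 kg.
Tool frame: the origin (TCP) lies at the very end of the fingers, on their centre line; the grasp point (between the pads) lies 19 mm behind it; z points along the fingers, y is the line along which they close (so a half turn about z gives the same grasp; the last joint's range is limited). The gripper opens to 88 mm and grips with 3 to 60 N. Pads are 18 mm wide; open, the fingers measure 123 mm over their backs; the gripper's body (75 mm by 187 mm) begins 45 mm behind the grasp point.
Start: joints at [-1.302, 0.536, -0.004, 1.538, 0.003, 1.067, -0.071], TCP at [0.214, 0.614, 0.209] pointing down, gripper open.
Joint ranges: [-2.7, 2.7], [-0.37, 2.16], [-1.27, 1.26], [0.24, 2.4], [-1.31, 4.45], [0.19, 1.91], [-2.76, 2.76]. Speed limits (rad/s): [2.39, 2.39, 3.14, 3.14, 3.14, 3.14, 3.14].

INTERFACE

Orientations are given as a unit quaternion [x, y, z, w].
In Python, from cell import env, get_image, camera_model gives the robot as it stands.
- The arm moves only by the tool step_arm, never from a script. Its argument "increments" is text: rows parted by semicolons, each of 5 numbers parted by spaces: the shift along the tool's x, y, z in units of 250 mm (1.0 is 250 mm), then the turn about the tool's z in units of 30 degrees (1.0 is 30 degrees), then the opening, from 0 (shut) to 1 (fully open). A call has exactly 8 rows; each row is the pose to reach, as a shift and turn from the pose commanded when the call began, along the tool's axes at that moment; what a row does not reach only later rows make up. A row lasts 1/8 s, in which the tool goes at most 62.5 mm and 10.7 degrees, less where a joint would pass 70% of its speed; a pose out of reach is approached as far as the arm can. A call with a number of a shift or a turn outside -1 to 1 is refused whole. A call with a gripper value outside its range is refused whole. The fingers move at their own pace and stop on an object; "squeeze" is the grip in N (left out, the last holds). Time passes only in rows, so rows that repeat a pose let the fingers close, or fill a call up. It gives the time, the measured TCP pose, the force, the opening and the grip force at its end, in the units of the state.
- env.sense(): the state, without advancing time (a new reading comes with each control period).
- get_image(name): name is "scene" or "top" or "wrist"; returns (picture, depth): 384x512x3 uint8, red, green, blue; 384x512 float32, m along the optical axis (not along the pixel's ray), 0 where there is no reading.
- camera_model(name): a dict with "fx", "fy", "cx", "cy" (pixels), "extrinsics" (4x4, takes a point from world to camera coordinates); the wrist camera has in their place "tool_from_camera" (4x4, takes a point from camera to tool coordinates, whose origin is the TCP and whose axes are the flange's). Camera axes: x right, y down, z forward; pixel columns grow to the right and rows downward; lengths in m; the calibration is good to about 2 mm. The wrist camera is an equidistant fisheye: a pixel r from the principal point sees the ray r / f radians off the axis. A picture is of the moment at which its call begins: read the wrist's pose just before it. camera_model takes no time and is no camera call.
- env.close_job(): hands the job in; it is judged then, once.
The state is a dict: "time": time; "qpos": joint angles; "qd": joint speeds; "joint_efforts": joint torques, N m; "eef_pos": TCP position; "orientation": TCP orientation; "ft_force": force on the tool from outside, world axes, zero at the start; "torque": the same for the moment, N m; "opening": opening from 0.0 (shut) to 1.0 (fully open); "grasp_force": force on a finger pad.
Only numpy, scipy, OpenCV 4.12 (cv2) and the standard library are available. Lean on these libraries where they do the work, as an engineer would, in place of code of your own. Each camera call takes 0.05 s, during which the arm holds its last target. There are 200 camera calls.

TASK

Pull the transit pin that holds the hanging gas-sample cylinder aside and put the pin in the open steel tray; the cylinder then swings freely. Take the trolley by its white post and roll it along the rail so that the outlet nozzle under the cylinder comes over the mouth of the steel cup, kill the swing by moving the trolley, keep the nozzle hanging still over the cup for about four seconds, then let go and leave it hanging there at rest. Do not touch the cylinder or its hanger rod with the robot, do not let it swing much wider than it hung when pinned, and leave the bottle, beaker and jar alone.

Things in the scene. Friction and masses are not known exactly. Their poses are not given: they have to be found in the camera images.
- gantry: Fixed gantry. Origin on the bench below the rail's centre line; y runs along the level rail, x across it away from the robot. Rail 470 mm long (y -180 to 290), 30 mm square, underside at z 450, 504 mm posts behind it (x 115). Steel pin bracket: guide plate 16 mm thick, top face at z 164, pin hole at x -70, y -280; its 14 x 40 mm post stands 40 mm to the -y side of the pin.
- trolley (a joint): Position (m) of the grey trolley along the rail, growing to gantry +y: 0 = end stop by the pin bracket, where it starts; 0.36 = other stop. The hanger's pivot is at gantry x 0, y = -0.130 + this value, z 0.430. Drag about 4 N plus 3 N per m/s: it stays put by itself while the load swings. Trolley mass 0.8 kg.
- post_top (a point): Centre of the top face of the trolley's white grip post: 24 x 24 mm, 80 mm tall, edges along gantry x and y, top 290 mm above the bench, 150 mm in front (-x) of the pivot, same y. Free all round over its upper 70 mm; a 30 mm wide flat arm runs from its foot towards the rail and rises 116 mm behind it. Grip from above, fingers on its +y and -y sides.
- hanger (a joint): Swing angle (rad) of hanger and cylinder about the pivot (axis gantry x): 0 hangs straight down, positive swings the cylinder to gantry +y. Starts near -0.2, held by the pin. Hardly damped: dies down only over minutes by itself. Hanging mass 0.75 kg nominal, centre of mass 0.32 m below the pivot, free period about 1.15 s with the trolley still.
- nozzle (a point): Tip of the brass outlet nozzle (9 mm diameter) pointing down under the middle of the steel sample cylinder (56 mm diameter, 150 mm long along the rail, on an 8 mm hanger rod; 10 mm catch bars reach 90 mm towards -x at both ends). The tip is 385 mm below the pivot in line with the rod, 45 mm above the bench at rest.
- cup_mouth (a point): Centre of the mouth of the steel receiving cup (48 mm outer diameter, rim 34 mm above the bench) on a fixed white port block 90 x 100 x 14 mm, right below the line of the rail, 0.17 to 0.30 m along the trolley's travel. The nozzle passes 11 mm above the rim.
- pin: Loose steel transit pin, 70 g, upright in the guide plate. Origin at the centre of its lower tip, z along the pin to its head. Shank 12 mm diameter, 44 mm long; then a round head 26 mm diameter, 32 mm tall, resting on the plate. The shank's last 28 mm stick out below and hold the outer catch bar with about 2 N; raised 22 mm it frees the bar, raised 44 mm it is out of the plate.
- tray: Fixed open steel tray 130 (x) x 150 (y) mm, walls 4 mm thick and 28 mm high, floor about 4 mm thick; origin at the centre of its underside on the bench. The pin goes in here, any way it lies.
- solvent: Loose amber solvent bottle, 60 mm diameter, 120 mm tall, origin at the centre of its base; leave it alone.
- beaker: Loose glass beaker, 68 mm diameter, 80 mm tall, origin at the centre of its base; leave it alone.
- jar: Loose glass jar with black cap, 56 mm diameter, 65 mm tall, origin at the centre of its base; leave it alone.

How it is judged:
By the outcome, as a careful person would: the job done as asked, in the order asked, and still so for the second after the job is handed in, with the robot touching nothing.
It also fails if it takes over 58 s, if anything falls off the work surface, if the arm or the gripper's body presses on something with over 40 N, if the wrist force passes 120 N, or if a joint passes its speed limit or range.

## Working session

There is one attempt and no reset: what is moved stays moved. The work goes in short steps, Python scripts to look and compute and a tool call to move; the robot and the scene stay as the last step left them, time stands still between calls to the robot, and variables do not carry over. Pictures are saved under pics/ and viewed, at most 10 in all, crops included, and the job is handed in when it is done.

Besides the shell and the picture viewer there is one more tool, called after "Emit:" in YAML: its name, and indented under it one key for each argument. step_arm: Moves the arm, as the interface text tells. Shifts and turns lie within -1 to 1; 1 stands for 250 mm of shift or 30 degrees of turn. Its arguments: {"type":"object","properties":{"increments":{"type":"string"},"squeeze":{"type":"number"}},"required":["increments"]}

```bash
mkdir -p pics; python3 - <<'E'
from cell import env,get_image,camera_model
import cv2,numpy as np
for n in("scene","top"):
    p,d=get_image(n); np.savez(f"pics/{n}0.npz",p=p,d=d); cv2.imwrite(f"pics/{n}0.png",p[...,::-1])
    m=camera_model(n);print(n,{k:np.round(v,4).tolist() for k,v in m.items()})
print(camera_model("wrist"));s=env.sense();print(s)
E
```

```text
scene {'fx': 391.6759, 'fy': 391.6759, 'cx': 256.745, 'cy': 186.2553, 'extrinsics': [[0.7249, 0.6888, 0.0065, -0.3675], [0.3991, -0.4123, -0.819, -0.0005], [-0.5614, 0.5963, -0.5738, 1.3687], [0.0, 0.0, 0.0, 1.0]]}
top {'fx': 371.9264, 'fy': 371.9264, 'cx': 255.23, 'cy': 189.3063, 'extrinsics': [[0.0082, -1.0, -0.0001, -0.0121], [-0.9889, -0.0081, -0.1484, 0.5376], [0.1484, 0.0013, -0.9889, 1.129], [0.0, 0.0, 0.0, 1.0]]}
{'fx': 297.3186396354542, 'fy': 297.3186396354542, 'cx': 252.16304124412878, 'cy': 194.9112716011167, 'tool_from_camera': array([[ 7.23823547e-04, -9.46804994e-01, -3.21807052e-01,
         8.44903173e-02],
       [ 9.99999660e-01,  5.58022928e-04,  6.07458426e-04,
         9.38781058e-04],
       [-3.95568959e-04, -3.21807382e-01,  9.46805076e-01,
        -1.75525038e-01],
       [ 0.00000000e+00,  0.00000000e+00,  0.00000000e+00,
         1.00000000e+00]])}
{'time': 0.1, 'qpos': array([-1.30221925,  0.53709306, -0.00445635,  1.53878668,  0.00259024,
        1.0673275 , -0.07120128]), 'qd': array([-0.00049235, -0.00226978,  0.00025838, -0.00170519, -0.00140768,
       -0.00062223,  0.00167282]), 'joint_efforts': array([ 3.18923558e-03, -5.72081709e+01,  9.94271301e-01, -2.52230036e+01,
       -5.62118890e-02,  1.35490226e-02,  3.34717538e-05]), 'eef_pos': array([0.2133622 , 0.61332518, 0.20852003]), 'orientation': array([ 1.66567977e-01,  9.86029646e-01, -8.00042703e-04, -8.38027289e-05]), 'ft_force': array([-0.04216939, -0.68017633, -0.29064448]), 'torque': array([-0.00846876, -0.05109531, -0.02008844]), 'grasp_force': 0.0, 'opening': 1.0009291525418698}
```

View pics/scene0.png

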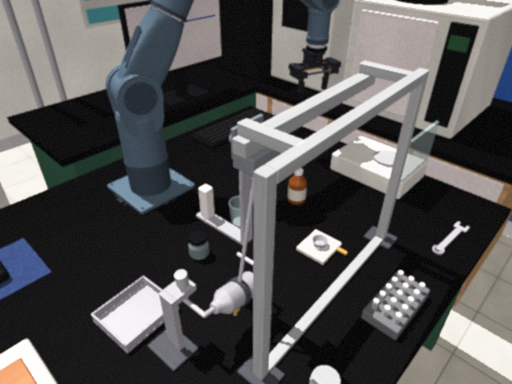

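View pics/top0.png

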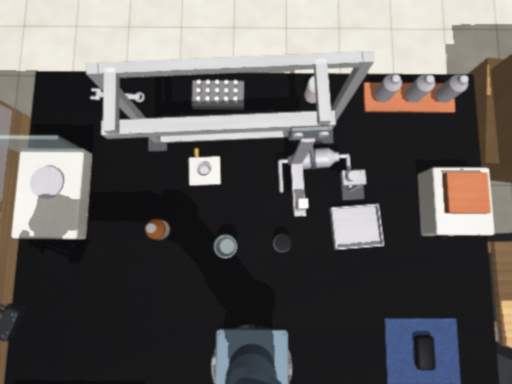

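The scene view shows the pin head at about (181,275), the post top at (206,188), the cup at (320,240) and the tray at (135,310). The top view shows the pin at about (354,178), the post at (303,203), the cup at (204,169) and the tray at (357,227).

```bash
cat > h.py <<'E'
import numpy as np,cv2
from cell import camera_model
def cloud(n,d):
    m=camera_model(n);v,u=np.mgrid[:384,:512]
    c=np.stack([(u-m["cx"])/m["fx"]*d,(v-m["cy"])/m["fy"]*d,d],-1)
    E=m["extrinsics"];return (c-E[:3,3])@E[:3,:3]
def ray(n,u,v):
    m=camera_model(n);E=m["extrinsics"];r=E[:3,:3].T@[(u-m["cx"])/m["fx"],(v-m["cy"])/m["fy"],1]
    return -E[:3,:3].T@E[:3,3],r/np.linalg.norm(r)
def onplane(n,u,v,z):
    o,r=ray(n,u,v);return o+r*(z-o[2])/r[2]
def tri(a,b):
    A=0;B=0
    for n,u,v in(a,b):
        o,r=ray(n,u,v);P=np.eye(3)-np.outer(r,r);A=A+P;B=B+P@o
    return np.linalg.solve(A,B)
E
python3 - <<'E'
import numpy as np,cv2
from h import *
W={}
boxes={"top":dict(post=(290,190,316,216),pin=(340,165,372,195),cup=(190,155,220,185),tray=(325,198,390,255)),
"scene":dict(post=(190,178,222,205),pin=(168,262,196,290),cup=(300,225,345,260),tray=(88,270,170,350))}
rng=dict(post=(.28,.3),pin=(.185,.205),cup=(.03,.04),tray=(.02,.034))
for n in boxes:
    f=np.load(f"pics/{n}0.npz");C=cloud(n,f["d"])
    for k,(a,b,c,d) in boxes[n].items():
        P=C[b:d,a:c];m=(P[...,2]>rng[k][0])&(P[...,2]<rng[k][1])&(f["d"][b:d,a:c]>0)
        v,u=np.nonzero(m);
        if len(u)==0: print(n,k,"none",np.round(np.percentile(P[...,2],[0,50,90,100]),3));continue
        Q=P[m];W[n,k]=(u.mean()+a,v.mean()+b)
        print(n,k,len(u),np.round(W[n,k],1),"med",np.round(np.median(Q,0),4),"mid",np.round((Q.min(0)+Q.max(0))/2,4),"ext",np.round(np.ptp(Q,0),3))
    # rail front face/bottom: points z .45-.49
    m=(C[...,2]>.475)&(C[...,2]<.484)&(f["d"]>0);Q=C[m];
    print(n,"rail",len(Q),np.round(np.percentile(Q,[1,50,99],0),3).tolist())
    if n=="top":
        m&=(C[...,0]<np.median(Q[:,0])+.03);Q=C[m];v=cv2.fitLine(Q[:,:2].astype(np.float32),cv2.DIST_HUBER,0,.01,.01).ravel();print("railline",v,np.degrees(np.arctan2(v[0],v[1])))
for k in boxes["top"]:
    if ("top",k) in W and ("scene",k) in W: print(k,"tri",np.round(tri(("top",*W["top",k]),("scene",*W["scene",k])),4))
crops=[]
for n,(a,b,c,d) in(("top",(270,120,400,260)),("scene",(80,170,260,350))):
    p=np.load(f"pics/{n}0.npz")["p"][b:d,a:c,::-1];crops.append(cv2.resize(p,(400,400),interpolation=cv2.INTER_CUBIC))
cv2.imwrite("pics/crop1.png",np.hstack(crops))
E
```

```text
top post 95 [302.6 203.3] med [ 0.4672 -0.1252  0.2884] mid [ 0.4664 -0.1257  0.2866] ext [0.023 0.025 0.011]
top pin 77 [351.8 175.7] med [ 0.5535 -0.2719  0.1955] mid [ 0.5551 -0.2718  0.1933] ext [0.025 0.024 0.015]
top cup 39 [203.8 168.3] med [0.6094 0.1572 0.0329] mid [0.6027 0.1577 0.0343] ext [0.047 0.043 0.008]
top tray 265 [358.  225.8] med [ 0.4286 -0.3319  0.0264] mid [ 0.4267 -0.3282  0.0268] ext [0.139 0.159 0.013]
top rail 3359 [[0.582, -0.201, 0.475], [0.607, 0.062, 0.479], [0.725, 0.299, 0.484]]
railline [ 0.04410274 -0.999027    0.60579616  0.06105641] 177.47227
scene post 104 [205.  189.4] med [ 0.4715 -0.131   0.2869] mid [ 0.4684 -0.1285  0.2849] ext [0.027 0.025 0.01 ]
scene pin 135 [180.3 275.7] med [ 0.5587 -0.2769  0.1948] mid [ 0.5569 -0.2758  0.1913] ext [0.025 0.025 0.013]
scene cup 39 [319.3 238.6] med [0.5976 0.1606 0.0317] mid [0.6019 0.1566 0.0317] ext [0.048 0.047 0.003]
scene tray 492 [127.5 313.6] med [ 0.4134 -0.3567  0.025 ] mid [ 0.4502 -0.3324  0.027 ] ext [0.197 0.156 0.014]
scene rail 2675 [[-0.515, -0.245, 0.475], [0.61, 0.063, 0.479], [0.75, 1.178, 0.484]]
post tri [ 0.4668 -0.126   0.282 ]
pin tri [ 0.5551 -0.2741  0.1888]
cup tri [0.6036 0.1555 0.0355]
tray tri [ 0.4233 -0.3412  0.0126]
```

View pics/crop1.png

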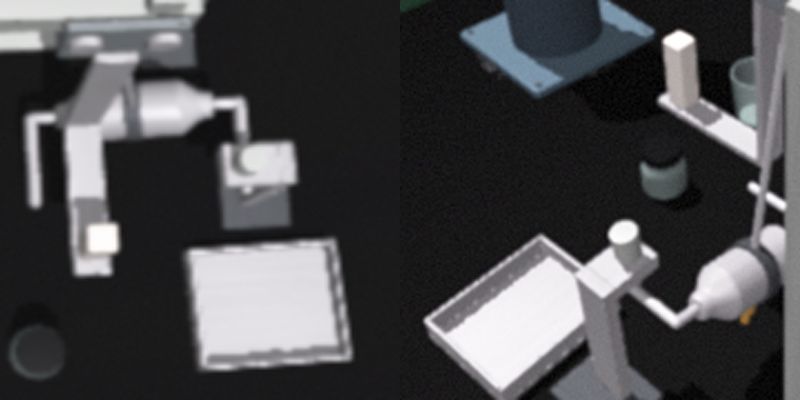

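The crop shows the rail turned about 2.5° from world y, with the pin head, post and cup where I measured them. I'll start moving: rise, swing across and align the tool yaw with the gantry.

Emit:
step_arm:
  increments: "-0.05 -0.05 -0.2 0 1; -0.15 -0.15 -0.4 -0.1 1; -0.3 -0.3 -0.6 -0.25 1; -0.45 -0.47 -0.6 -0.4 1; -0.6 -0.64 -0.6 -0.55 1; -0.75 -0.8 -0.6 -0.72 1; -0.87 -0.93 -0.6 -0.72 1; -0.94 -1 -0.6 -0.72 1"
  squeeze: 20

```text
time: 1.1
eef_pos: [0.3542, 0.298, 0.3592]
orientation: [-0.02, 1.0, -0.0, -0.0]
ft_force: [0.6, 0.5, 0.0]
opening: 1.003
grasp_force: 0.0
```

```bash
cat >> h.py <<'E'
from scipy.spatial.transform import Rotation as Ro
YAW=np.radians(2.53); GX=np.array([np.cos(YAW),np.sin(YAW),0]); GY=np.array([-np.sin(YAW),np.cos(YAW),0])
def to(s,target):
    R=Ro.from_quat(s["orientation"]).as_matrix();d=R.T@(np.array(target)-s["eef_pos"])/.25
    ty=np.degrees(np.arctan2(R[1,1],R[0,1]));t=-(90+np.degrees(YAW)-ty)/30
    return np.round([*d,t],3)
E
python3 - <<'E'
from h import *
from cell import env
s=env.sense();print(s["time"],s["eef_pos"],s["qpos"].round(2))
print(to(s,[.47,.0,.36]),to(s,[.49,-.275,.30]))
print("tray",[onplane("top",u,v,.028).round(3).tolist() for u,v in((330.8,206.8),(378.9,203.3),(383.75,245),(335,248.8),(357.1,226))])
E
```

```text
1.1 [0.35419398 0.29797085 0.35921631] [-0.89  0.07  0.1   1.81 -0.01  1.26  0.82]
[-0.416 -1.209 -0.003 -0.009] [-0.453 -2.311  0.238 -0.009]
tray [[0.486, -0.246, 0.028], [0.498, -0.399, 0.028], [0.368, -0.408, 0.028], [0.355, -0.257, 0.028], [0.426, -0.327, 0.028]]
```

Emit:
step_arm:
  increments: "-0.05 -0.1 0 0 1; -0.1 -0.25 0 0 1; -0.18 -0.4 0 0 1; -0.25 -0.55 0 0 1; -0.3 -0.7 0 0 1; -0.35 -0.82 0 0 1; -0.4 -0.92 0 0 1; -0.42 -1 0 0 1"

```text
time: 2.1
eef_pos: [0.4691, 0.0539, 0.359]
orientation: [-0.021, 1.0, -0.0, -0.0]
ft_force: [-0.3, 1.6, 0.0]
opening: 0.999
grasp_force: 0.0
```

Emit:
step_arm:
  increments: "0 -0.15 0 0 1; 0 -0.35 0 0 1; 0 -0.55 0 0 1; 0 -0.75 0 0 1; 0 -0.9 0 0 1; 0 -1 0 0 1; 0 -1 0 0 1; 0 -1 0 0 1"

```text
time: 3.1
eef_pos: [0.4794, -0.1934, 0.359]
orientation: [-0.022, 1.0, 0.0, -0.0]
ft_force: [0.6, 0.1, -0.2]
opening: 1.001
grasp_force: 0.0
```

Emit:
step_arm:
  increments: "0 -0.15 0 0 1; 0 -0.3 0.1 0 1; 0 -0.3 0.24 0 1; 0 -0.3 0.24 0 1; 0 -0.3 0.24 0 1; 0 -0.3 0.24 0 1; 0 -0.3 0.24 0 1; 0 -0.3 0.24 0 1"

```text
time: 4.1
eef_pos: [0.4828, -0.2694, 0.2998]
orientation: [-0.021, 1.0, -0.0, 0.0]
ft_force: [1.2, 0.6, -0.5]
opening: 0.997
grasp_force: 0.0
```

```bash
cat >> h.py <<'E'
def wray(s,u,v):
    m=camera_model("wrist");a,b=u-m["cx"],v-m["cy"];r=np.hypot(a,b);t=r/m["fx"]
    c=np.array([np.sin(t)*a/r,np.sin(t)*b/r,np.cos(t)]);T=m["tool_from_camera"];R=Ro.from_quat(s["orientation"]).as_matrix()
    return s["eef_pos"]+R@T[:3,3],R@T[:3,:3]@c
def wproj(s,P):
    m=camera_model("wrist");T=m["tool_from_camera"];R=Ro.from_quat(s["orientation"]).as_matrix()
    c=T[:3,:3].T@(R.T@(np.array(P)-s["eef_pos"])-T[:3,3]);t=np.arctan2(np.hypot(c[0],c[1]),c[2]);k=m["fx"]*t/np.hypot(c[0],c[1])
    return m["cx"]+c[0]*k,m["cy"]+c[1]*k
E
python3 - <<'E'
from h import *
from cell import env,get_image
s=env.sense();print(s["time"],s["eef_pos"],s["orientation"],s["qpos"].round(2))
p,d=get_image("wrist");cv2.imwrite("pics/w1.png",p[...,::-1]);np.savez("pics/w1.npz",p=p,d=d,e=s["eef_pos"],o=s["orientation"])
print("pinhead px",wproj(s,[.555,-.274,.196]),"post px",wproj(s,[.467,-.126,.29]))
print(to(s,[.555,-.274,.25]))
E
```

```text
4.1 [ 0.48279116 -0.26942061  0.2997968 ] [-2.12142557e-02  9.99774867e-01 -5.50739180e-05  4.08507321e-04] [-0.07  0.32  0.63  1.72 -0.2   1.17  2.23]
pinhead px (np.float64(243.87010150081952), np.float64(248.83424952402612)) post px (np.float64(436.7734080643228), np.float64(208.9897940690321))
[-0.288 -0.031  0.199 -0.003]
```

View pics/w1.png

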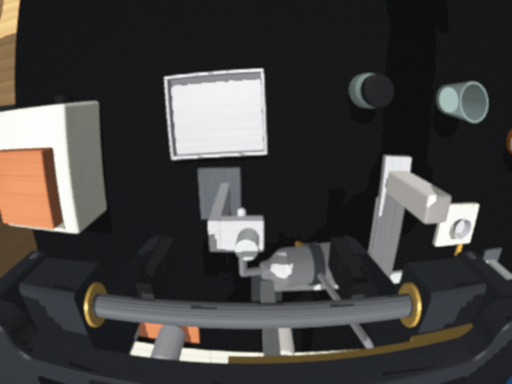

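The wrist view shows the pin head at (246,247) and the post top at (434,207), within about 2 px of where my measurements predict. Going onto the pin head.

Emit:
step_arm:
  increments: "-0.03 -0.01 0.1 0 1; -0.13 -0.02 0.19 0 1; -0.23 -0.028 0.2 0 1; -0.284 -0.028 0.23 0 1; -0.284 -0.028 0.35 0 1; -0.284 -0.028 0.46 0 1; -0.284 -0.028 0.525 0 1; -0.284 -0.028 0.525 0 1"

```text
time: 5.15
eef_pos: [0.5531, -0.2733, 0.1673]
orientation: [-0.021, 1.0, 0.0, -0.001]
ft_force: [1.0, 0.2, -0.1]
opening: 0.998
grasp_force: 0.0
```

Emit:
step_arm:
  increments: "0 0 0 0 0.5; 0 0 0 0 0.2; 0 0 0 0 0.1; 0 0 0 0 0.1; 0 0 0 0 0.1; 0 0 0 0 0.1; 0 0 0 0 0.1; 0 0 0 0 0.1"
  squeeze: 30

```text
time: 6.15
eef_pos: [0.5546, -0.2704, 0.1685]
orientation: [-0.022, 1.0, 0.002, 0.0]
ft_force: [-1.5, 10.8, 11.6]
opening: 0.122
grasp_force: 8.6
```

```bash
python3 - <<'E'
from h import *
from cell import env,get_image
s=env.sense();print(s["eef_pos"],s["opening"],s["grasp_force"],s["ft_force"])
a,_=get_image("scene");b,_=get_image("wrist");
print(env.sense()["opening"],env.sense()["grasp_force"])
cv2.imwrite("pics/g1.png",np.hstack([cv2.resize(a[210:330,120:260,::-1],(400,343)),cv2.resize(b[150:330,150:350,::-1],(380,343))]))
E
```

```text
[ 0.55456364 -0.27044182  0.16847428] 0.12163280350204622 8.621816664235666 [-1.52391296 10.81635101 11.62010937]
0.10056678968967454 8.77375208074227
```

View pics/g1.png

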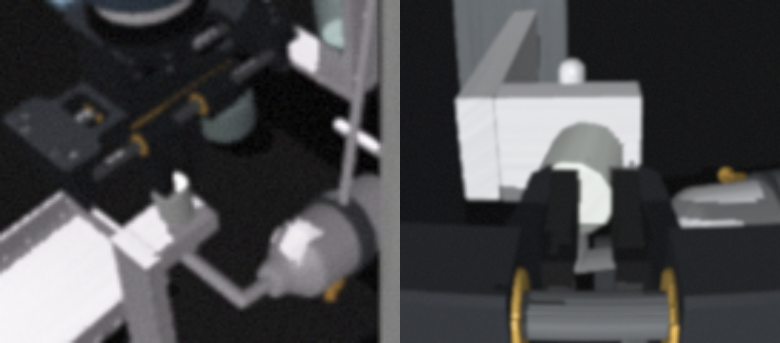

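The view shows the fingers closed on the far (+x) side of the pin head, on a chord only about 10 mm wide. I'll open and re-measure.

Emit:
step_arm:
  increments: "0 0 0 0 0.4; 0 0 0 0 0.8; 0 0 0 0 1; 0 0 -0.1 0 1; 0 0 -0.2 0 1; 0 0 -0.2 0 1; 0 0 -0.2 0 1; 0 0 -0.2 0 1"

```text
time: 7.25
eef_pos: [0.5532, -0.2732, 0.2169]
orientation: [-0.021, 1.0, 0.0, -0.001]
ft_force: [0.3, -0.8, 0.2]
opening: 0.985
grasp_force: 0.0
```

```bash
python3 - <<'E'
from h import *
from cell import env,get_image
s=env.sense();print(s["time"],s["eef_pos"],s["opening"])
b,d=get_image("wrist");a,da=get_image("scene");t,dt=get_image("top")
np.savez("pics/w2.npz",p=b,d=d,e=s["eef_pos"],o=s["orientation"])
print("pred pin",wproj(s,[.555,-.274,.196]),"pred tcp",wproj(s,s["eef_pos"]))
C=cloud("scene",da)[250:295,160:205];m=(C[...,2]>.17)&(C[...,2]<.25);v,u=np.nonzero(m);Q=C[m];print(len(Q),np.percentile(Q,[2,50,98],0).round(3))
C=cloud("top",dt)[160:200,335:375];m=(C[...,2]>.175)&(C[...,2]<.25);Q=C[m];print(len(Q),len(Q) and np.percentile(Q,[2,50,98],0).round(3))
cv2.imwrite("pics/g2.png",np.hstack([cv2.resize(a[210:330,120:260,::-1],(400,343)),cv2.resize(b[150:330,150:350,::-1],(380,343))]))
E
```

```text
7.25 [ 0.55320266 -0.27317952  0.21693521] 0.9853650748443175
pred pin (np.float64(249.23887396544302), np.float64(220.01822554881363)) pred tcp (np.float64(250.33303512494362), np.float64(230.3166257449658))
207 [[ 0.546 -0.291  0.171]
 [ 0.563 -0.28   0.194]
 [ 0.569 -0.267  0.198]]
8 [[ 0.545 -0.269  0.181]
 [ 0.547 -0.267  0.186]
 [ 0.55  -0.264  0.196]]
```

View pics/g2.png

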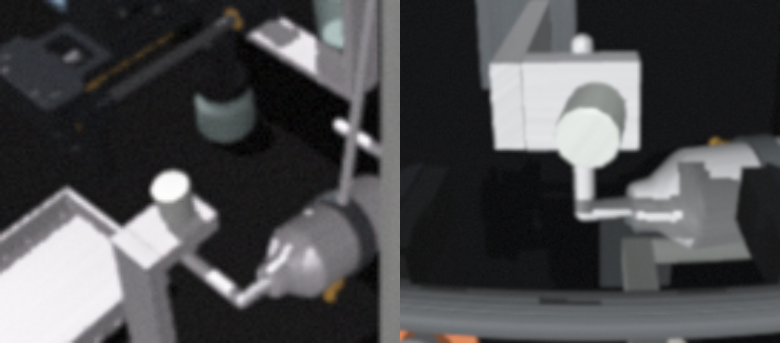

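The pin still stands where I measured it: the wrist view has the head top at (249,223), against a prediction of (249,220). So the fingers themselves may be offset, and I'll check them in the wrist depth.

```bash
python3 - <<'E'
from h import *
f=np.load("pics/w2.npz");m=camera_model("wrist");T=m["tool_from_camera"]
v,u=np.mgrid[:384,:512];a,b=u-m["cx"],v-m["cy"];r=np.hypot(a,b)+1e-9;t=r/m["fx"]
d=f["d"];c=np.stack([np.tan(t)*a/r*d,np.tan(t)*b/r*d,d],-1);P=c@T[:3,:3].T+T[:3,3]
ok=(d>0)&(t<1.3)
for lo,hi in((-.01,.004),(-.02,-.01),(-.03,-.02),(-.04,-.03)):
  for sg in(-1,1):
    k=ok&(P[...,2]>lo)&(P[...,2]<hi)&(P[...,1]*sg>.035)&(P[...,1]*sg<.075)&(abs(P[...,0])<.06);Q=P[k]
    print(lo,sg,len(Q),len(Q) and np.percentile(Q,[2,50,98],0).round(4).tolist())
R=Ro.from_quat(f["o"]).as_matrix();W=P@R.T+f["e"]
k=ok&(W[...,2]>.188)&(W[...,2]<.204)&(abs(P[...,1])<.03)&(abs(P[...,0])<.04);print("head",k.sum(),np.percentile(W[k],[2,50,98],0).round(4).tolist(),np.percentile(P[k],[2,50,98],0).round(4).tolist())
E
```

```text
-0.01 -1 0 0
-0.01 1 0 0
-0.02 -1 0 0
-0.02 1 0 0
-0.03 -1 12 [[-0.005, -0.0506, -0.03], [0.0082, -0.0424, -0.0297], [0.0102, -0.042, -0.0288]]
-0.03 1 14 [[-0.006, 0.0444, -0.0299], [0.0034, 0.0449, -0.0295], [0.0104, 0.0526, -0.0287]]
-0.04 -1 328 [[-0.008, -0.0546, -0.0399], [0.0089, -0.0439, -0.0356], [0.0111, -0.0417, -0.0303]]
-0.04 1 327 [[-0.0079, 0.0442, -0.0397], [0.0091, 0.046, -0.0354], [0.0111, 0.057, -0.0303]]
head 1031 [[0.5435, -0.2856, 0.1893], [0.5538, -0.2739, 0.1974], [0.5669, -0.2625, 0.1994]] [[-0.0137, -0.0126, 0.0176], [-0.0006, -0.001, 0.0195], [0.0097, 0.0106, 0.0276]]
```

The finger points in the depth end about 29 mm short of the stated TCP, so the pads were riding on the rim of the head. I'll go lower in small steps, half open, watching the force.

Emit:
step_arm:
  increments: "0 0 0 0 0.55; 0 0 0.06 0 0.55; 0 0 0.14 0 0.55; 0 0 0.2 0 0.55; 0 0 0.23 0 0.55; 0 0 0.25 0 0.55; 0 0 0.25 0 0.55; 0 0 0.25 0 0.55"

```text
time: 8.4
eef_pos: [0.5542, -0.2737, 0.1561]
orientation: [-0.021, 1.0, -0.0, 0.0]
ft_force: [-0.9, 0.2, -0.3]
opening: 0.552
grasp_force: 0.0
```

Emit:
step_arm:
  increments: "0 0 0.02 0 0.55; 0 0 0.04 0 0.55; 0 0 0.05 0 0.4; 0 0 0.05 0 0.25; 0 0 0.05 0 0.15; 0 0 0.05 0 0.15; 0 0 0.05 0 0.15; 0 0 0.05 0 0.15"
  squeeze: 30

```text
time: 9.4
eef_pos: [0.5538, -0.2734, 0.1431]
orientation: [-0.021, 1.0, 0.0, -0.0]
ft_force: [-0.1, 0.0, -0.6]
opening: 0.294
grasp_force: 28.4
```

The head is now gripped at its full 26 mm. Lift straight up, then carry it over the tray.

Emit:
step_arm:
  increments: "0 0 -0.08 0 0.15; 0 0 -0.2 0 0.15; 0 0 -0.3 0 0.15; 0.05 -0.01 -0.34 0 0.15; 0.18 -0.06 -0.34 0 0.15; 0.33 -0.12 -0.34 0 0.15; 0.46 -0.18 -0.34 0 0.15; 0.52 -0.2 -0.34 0 0.15"

```text
time: 10.4
eef_pos: [0.4233, -0.33, 0.2283]
orientation: [-0.019, 1.0, 0.0, -0.0]
ft_force: [0.3, 0.1, -0.6]
opening: 0.288
grasp_force: 29.1
```

Emit:
step_arm:
  increments: "0 0 0.1 0 0.15; 0 0 0.28 0 0.15; 0 0 0.46 0 0.15; 0 0 0.62 0 0.15; 0 0 0.7 0 0.15; 0 0 0.75 0 0.15; 0 0 0.77 0 0.15; 0 0 0.77 0 0.15"

```text
time: 11.4
eef_pos: [0.4264, -0.329, 0.036]
orientation: [-0.021, 1.0, -0.0, 0.0]
ft_force: [-0.9, 0.4, -1.1]
opening: 0.291
grasp_force: 29.1
```

Emit:
step_arm:
  increments: "0 0 0.02 0 0.15; 0 0 0.03 0 0.15; 0 0 0.03 0 0.25; 0 0 0.03 0 0.35; 0 0 0.03 0 0.5; 0 0 0.03 0 0.7; 0 0 0 0 0.7; 0 0 -0.15 0 0.7"

```text
time: 12.4
eef_pos: [0.4248, -0.328, 0.0725]
orientation: [-0.021, 1.0, 0.001, -0.002]
ft_force: [0.1, -0.1, 0.1]
opening: 0.701
grasp_force: 0.0
```

Emit:
step_arm:
  increments: "0 0 -0.2 0 0.7; 0 0 -0.45 0 0.7; 0 0 -0.7 0 0.7; 0 0 -0.9 0 0.7; 0 0 -1 0 0.7; 0 0 -1 0 0.7; 0 0 -1 0 0.7; 0 0 -1 0 0.7"

```text
time: 13.4
eef_pos: [0.4254, -0.3284, 0.3217]
orientation: [-0.021, 1.0, 0.001, -0.001]
ft_force: [-0.3, -0.4, -0.4]
opening: 0.7
grasp_force: 0.0
```

```bash
python3 - <<'E'
from h import *
from cell import env,get_image
s=env.sense();print(s["time"],s["eef_pos"],s["qpos"].round(2),to(s,[.467,-.126,.36]))
b,d=get_image("top");a,da=get_image("scene")
cv2.imwrite("pics/g3.png",np.hstack([cv2.resize(b[110:270,180:400,::-1],(400,300)),cv2.resize(a[150:370,80:350,::-1],(400,300))]))
np.savez("pics/s3.npz",p=a,d=da)
E
```

```text
13.4 [ 0.42536897 -0.32841924  0.32172248] [ 0.02  0.27  0.69  1.73 -0.18  1.21  2.37] [-0.2    0.802 -0.153 -0.004]
```

View pics/g3.png

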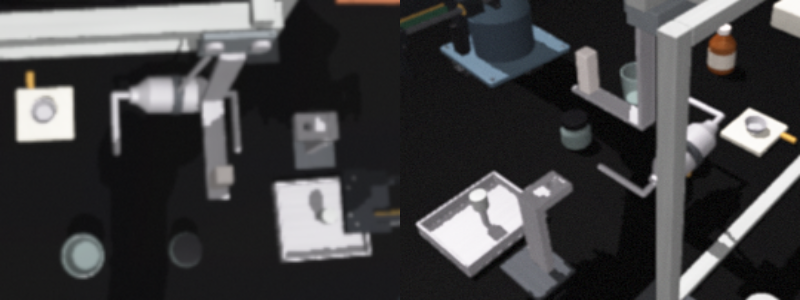

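The pin is in the tray (standing near crop (480,200)) and the cylinder swings freely. Now onto the post.

Emit:
step_arm:
  increments: "-0.03 0.12 0 0 0.8; -0.1 0.32 0 0 0.8; -0.16 0.54 0 0 0.8; -0.2 0.7 0 0 0.8; -0.2 0.79 0.02 0 0.8; -0.2 0.795 0.12 0 0.8; -0.2 0.795 0.24 0 0.8; -0.2 0.795 0.33 0 0.8"

```text
time: 14.5
eef_pos: [0.4669, -0.1281, 0.239]
orientation: [-0.021, 1.0, 0.0, -0.001]
ft_force: [-0.1, -0.2, -0.5]
opening: 0.799
grasp_force: 0.0
```

```bash
cat >> h.py <<'E'
def wcloud(s,d):
    m=camera_model("wrist");T=m["tool_from_camera"];R=Ro.from_quat(s["orientation"]).as_matrix()
    v,u=np.mgrid[:384,:512];a,b=u-m["cx"],v-m["cy"];r=np.hypot(a,b)+1e-9;t=np.minimum(r/m["fx"],1.3)
    c=np.stack([np.tan(t)*a/r*d,np.tan(t)*b/r*d,d],-1);return ((c@T[:3,:3].T+T[:3,3])@R.T+s["eef_pos"])
E
python3 - <<'E'
from h import *
from cell import env,get_image
s=env.sense();print(s["time"],s["eef_pos"],s["ft_force"],to(s,[.467,-.127,.233]))
b,d=get_image("wrist");np.savez("pics/w4.npz",p=b,d=d,e=s["eef_pos"],o=s["orientation"])
W=wcloud(s,d);post=np.array([.467,-.127,0]);piv=post+.15*GX
G=np.stack([(W-piv)@GX,(W-piv)@GY,W[...,2]],-1)
k=(d>0)&(abs(G[...,0]+.15)<.03)&(abs(G[...,1])<.03)&(W[...,2]>.28)&(W[...,2]<.3);print("post",k.sum(),W[k].size and np.percentile(W[k],[2,50,98],0).round(4).tolist())
k=(d>0)&(G[...,0]>-.092)&(G[...,0]<-.04)&(G[...,2]>.05)&(G[...,2]<.19)&(abs(G[...,1])>.025);print(k.sum())
y=np.arange(-.3,.3,.02);h,_=np.histogram(G[k][:,1],y);print([(round(float(a),2),int(n)) for a,n in zip(y,h) if n])
cv2.imwrite("pics/w4.png",b[...,::-1])
E
```

```text
14.5 [ 0.46693409 -0.128061    0.23900811] [-0.12215977 -0.20425176 -0.48232039] [-0.     0.004  0.024 -0.004]
post 2163 [[0.4554, -0.1355, 0.2811], [0.4637, -0.1241, 0.2898], [0.4781, -0.1128, 0.2912]]
3271
[(-0.2, 615), (-0.18, 741), (-0.16, 324), (-0.14, 461), (-0.08, 25), (-0.06, 284), (0.12, 164), (0.14, 151)]
```

View pics/w4.png

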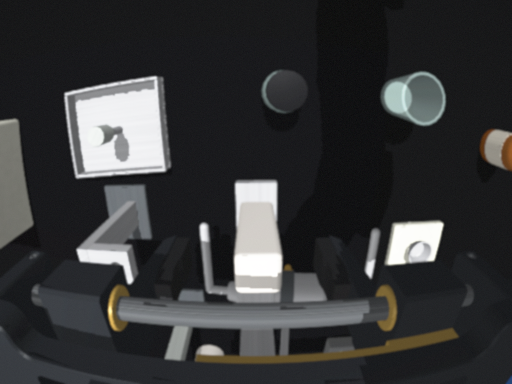

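The wrist view shows the post between the open fingers at (258,245), both catch bars at (205,255) and (373,255), the cup at (418,250), and the pin in the tray at (100,135). Gripping.

Emit:
step_arm:
  increments: "0 0.014 0.02 0 0.8; 0 0.014 0.02 0 0.6; 0 0.014 0.02 0 0.4; 0 0.014 0.02 0 0.2; 0 0.014 0.02 0 0.15; 0 0.014 0.02 0 0.15; 0 0.014 0.02 0 0.15; 0 0.014 0.02 0 0.15"
  squeeze: 45

```text
time: 15.55
eef_pos: [0.4675, -0.1249, 0.2357]
orientation: [-0.021, 1.0, -0.0, 0.0]
ft_force: [-0.6, -0.1, 2.1]
opening: 0.269
grasp_force: 45.0
```

```bash
cat >> h.py <<'E'
def angle(s,d,post=None):
    """swing angle from the two catch bars in the wrist depth; pivot taken from the gripped post (TCP)"""
    W=wcloud(s,d);piv=np.array([*s["eef_pos"][:2],0])+.15*GX
    G=np.stack([(W-piv)@GX,(W-piv)@GY,W[...,2]],-1)
    k=(d>0)&(G[...,0]>-.092)&(G[...,0]<-.05)&(G[...,2]>.055)&(G[...,2]<.19)&(abs(G[...,1])>.02)&(abs(G[...,1])<.2)
    Q=G[k]; th=[]
    L=Q[Q[:,1]<0];Rr=Q[Q[:,1]>0];return L,Rr
E
python3 - <<'E'
from h import *
from cell import env,get_image
D=[]
for i in range(12):
    s=env.sense();b,d=get_image("wrist");D.append((s["time"],s["eef_pos"],s["orientation"],d))
np.savez("pics/sw1.npz",t=[x[0] for x in D],e=[x[1] for x in D],o=[x[2] for x in D],d=[x[3] for x in D],p=b)
print(s["opening"],s["grasp_force"],s["ft_force"],s["eef_pos"])
for t,e,o,d in D:
    L,R=angle(dict(eef_pos=e,orientation=o),d)
    print(round(t,3),[ (len(q),np.median(q,0).round(4).tolist(),np.ptp(q[:,1]).round(3)) if len(q) else 0 for q in(L,R)])
E
```

```text
0.2645545961106264 44.99628620222211 [-0.2557113  -1.3281613   3.42360518] [ 0.46755556 -0.12492663  0.23570619]
15.55 [(2790, [-0.0783, -0.1732, 0.1567], np.float64(0.115)), (264, [-0.0719, 0.1113, 0.118], np.float64(0.01))]
15.6 [(2797, [-0.0783, -0.1733, 0.1566], np.float64(0.13)), (268, [-0.073, 0.1261, 0.1236], np.float64(0.01))]
15.65 [(2674, [-0.079, -0.1761, 0.1583], np.float64(0.143)), (263, [-0.0721, 0.1384, 0.1291], np.float64(0.01))]
15.7 [(2638, [-0.0795, -0.1767, 0.1589], np.float64(0.155)), (248, [-0.073, 0.1479, 0.1336], np.float64(0.01))]
15.75 [(2641, [-0.0794, -0.1767, 0.1589], np.float64(0.161)), (253, [-0.0734, 0.1546, 0.1369], np.float64(0.01))]
15.8 [(2642, [-0.0794, -0.1764, 0.1587], np.float64(0.163)), (264, [-0.0724, 0.1566, 0.138], np.float64(0.011))]
15.85 [(2642, [-0.0795, -0.1765, 0.1588], np.float64(0.161)), (248, [-0.0736, 0.1549, 0.137], np.float64(0.01))]
15.9 [(2629, [-0.0795, -0.1769, 0.1589], np.float64(0.154)), (252, [-0.0737, 0.1489, 0.1341], np.float64(0.01))]
15.95 [(2663, [-0.0789, -0.1762, 0.1584], np.float64(0.144)), (261, [-0.0715, 0.1395, 0.1296], np.float64(0.01))]
16.0 [(2786, [-0.0784, -0.1736, 0.1569], np.float64(0.131)), (262, [-0.0725, 0.1272, 0.1243], np.float64(0.01))]
16.05 [(2784, [-0.0783, -0.1733, 0.1567], np.float64(0.116)), (266, [-0.0722, 0.1127, 0.1186], np.float64(0.01))]
16.1 [(2792, [-0.0785, -0.1732, 0.1565], np.float64(0.1)), (264, [-0.0727, 0.0969, 0.1131], np.float64(0.011))]
```

```bash
cat >> h.py <<'E'
from scipy.optimize import least_squares,minimize
def phi(s,d):
    L,R=angle(s,d)
    R=R[(R[:,1]>.03)]
    if len(R)<30: return np.nan
    y,z=np.median(R[:,1]),np.median(R[:,2]);return np.arctan2(y,.43-z)
DT=.005;TAU=.035
def sim(xc,th,om_th,w,post=0):
    """xc: row-end targets incl. start (1/8 s apart), returns theta(t), final amplitude"""
    n=len(xc)-1;t=np.arange(0,n*.125+post,DT);c=np.interp(t,np.arange(n+1)*.125,xc)
    L=9.81/w**2;x=xc[0];x1=xc[0];v=0;T=[]
    for ci in c:   # two first-order lags
        x1+=(ci-x1)*DT/(TAU/2);xn=x+(x1-x)*DT/(TAU/2);vn=(xn-x)/DT;a=(vn-v)/DT;x,v=xn,vn
        om_th+=(-w*w*np.sin(th)-a/L*np.cos(th))*DT;th+=om_th*DT;T.append(th)
    return np.array(T),np.hypot(th,om_th/w),th,om_th
def plan(D,th,om,w,n=16,vmax=.05,hold=2,lim=.21):
    def full(p): return np.r_[0,p,[D]*hold]
    def cost(p):
        X=full(p);T,A,_,_=sim(X,th,om,w,.15);dv=np.diff(X)
        return 400*A**2+30*np.maximum(abs(T)-lim,0).max()**2*100+2*(np.diff(np.r_[0,dv,0])**2).sum()*10+200*(np.maximum(abs(dv)-vmax,0)**2).sum()*100
    m=n-hold;p0=D*(1-np.cos(np.pi*np.arange(1,m+1)/(m+1)))/2
    r=minimize(cost,p0,method="BFGS",options=dict(maxiter=60));X=full(r.x);T,A,_,_=sim(X,th,om,w,.15)
    return X,A,abs(T).max()
E
python3 - <<'E'
from h import *
f=np.load("pics/sw1.npz");g=np.load("pics/w4.npz")
t=f["t"];P=np.array([phi(dict(eef_pos=e,orientation=o),d) for e,o,d in zip(f["e"],f["o"],f["d"])])
# earlier frame (post seen at y -.1245): pivot from post
e=np.array([.467,-.1245,0]);s=dict(eef_pos=g["e"],orientation=g["o"])
W=wcloud(s,g["d"]);piv=e+.15*GX;G=np.stack([(W-piv)@GX,(W-piv)@GY,W[...,2]],-1);d=g["d"]
k=(d>0)&(G[...,0]>-.092)&(G[...,0]<-.05)&(G[...,2]>.055)&(G[...,2]<.19)
for lo,hi in((.05,.2),(-.1,-.03)):
    Q=G[k&(G[...,1]>lo)&(G[...,1]<hi)];m=np.median(Q,0);print("bar",len(Q),m.round(4),"r",np.hypot(m[1],.43-m[2]).round(4),"phi",np.arctan2(m[1],.43-m[2]).round(4))
    if lo>0: t=np.r_[t,14.5];P=np.r_[P,np.arctan2(m[1],.43-m[2])]
print(t,P.round(4))
for fixed in(True,False):
    w0=2*np.pi/1.15
    fn=lambda p:p[0]+p[1]*np.cos((w0 if fixed else p[3])*(t-p[2]))-P
    r=least_squares(fn,[.25,.2,15.8,w0]);print(fixed,r.x.round(4),2*np.pi/r.x[3],np.abs(r.fun).max())
# cup
s=dict(eef_pos=f["e"][-1],orientation=f["o"][-1]);W=wcloud(s,f["d"][-1]);piv=np.array([*s["eef_pos"][:2],0])+.15*GX
G=np.stack([(W-piv)@GX,(W-piv)@GY,W[...,2]],-1)
k=(f["d"][-1]>0)&(G[...,2]>.028)&(G[...,2]<.042)&(abs(G[...,1]-.28)<.05)&(abs(G[...,0])<.06);Q=G[k];print("cup",k.sum(),np.percentile(Q,[2,50,98],0).round(4).tolist())
E
```

```text
bar 256 [-0.0719  0.1372  0.1288] r 0.331 phi 0.4276
bar 248 [-0.0726 -0.0582  0.1046] r 0.3305 phi -0.177
[15.55 15.6  15.65 15.7  15.75 15.8  15.85 15.9  15.95 16.   16.05 16.1
 14.5 ] [0.3427 0.3905 0.4312 0.4627 0.4854 0.4921 0.4862 0.4661 0.4346 0.3942
 0.3472 0.2967 0.4276]
True [ 0.3068  0.1849 15.8027  5.4636] 1.15 0.0034149761641867893
False [ 0.3086  0.1835 15.8023  5.4892] 1.1446485410661345 0.001166340514183184
cup 219 [[-0.0246, 0.2566, 0.0283], [0.0011, 0.2837, 0.0331], [0.0192, 0.3002, 0.0355]]
```

```bash
timeout 300 python3 - <<'E'
from h import *
from cell import env
s=env.sense();print(s["time"],s["eef_pos"])
w=2*np.pi/1.147;a=w*(s["time"]-15.802);th,om=.1845*np.cos(a),-.1845*w*np.sin(a);print(th,om)
for n in(16,24):
    X,A,m=plan(.277,th,om,w,n=n);print(n,"A",A,"max",m,"\n",(X[1:9]/.25).round(3).tolist(),X[8],"\n",((X[9:17]-X[8])/.25).round(3).tolist(),((X[17:]-X[16])/.25).round(3).tolist())
    for dt in(-.03,.03):
        print(sim(X,*( .1845*np.cos(a+w*dt),-.1845*w*np.sin(a+w*dt)),w,.15)[1])
E
```

```text
16.15 [ 0.46754786 -0.12491282  0.23570873]
-0.060749066270564936 -0.9543207655883388
16 A 0.0015154976729333538 max 0.1902168156401958 
 [-0.056, -0.073, -0.021, 0.122, 0.307, 0.508, 0.696, 0.857] 0.21419826991013055 
 [0.125, 0.224, 0.329, 0.374, 0.368, 0.307, 0.251, 0.251] []
0.030300123302126836
0.02978609608784458
24 A 4.2399612641600094e-05 max 0.1855028691380078 
 [-0.001, 0.004, 0.023, 0.063, 0.126, 0.206, 0.293, 0.377] 0.09427322697102228 
 [0.073, 0.133, 0.188, 0.244, 0.311, 0.389, 0.477, 0.562] [0.073, 0.126, 0.155, 0.167, 0.168, 0.167, 0.169, 0.169]
0.030444712372772763
0.030503358099233262
```

Emit:
step_arm:
  increments: "0 0 0 0 0.15; 0 0.005 0 0 0.15; 0 0.025 0 0 0.15; 0 0.065 0 0 0.15; 0 0.125 0 0 0.15; 0 0.205 0 0 0.15; 0 0.295 0 0 0.15; 0 0.375 0 0 0.15"

```text
time: 17.15
eef_pos: [0.4625, -0.031, 0.2357]
orientation: [-0.021, 1.0, -0.0, -0.001]
ft_force: [-3.3, -4.1, 7.5]
opening: 0.271
grasp_force: 45.0
```

Emit:
step_arm:
  increments: "0 0.075 0 0 0.15; 0 0.135 0 0 0.15; 0 0.19 0 0 0.15; 0 0.245 0 0 0.15; 0 0.31 0 0 0.15; 0 0.39 0 0 0.15; 0 0.48 0 0 0.15; 0 0.565 0 0 0.15"

```text
time: 18.15
eef_pos: [0.4549, 0.11, 0.2356]
orientation: [-0.021, 1.0, -0.0, -0.003]
ft_force: [-9.6, -4.2, 14.1]
opening: 0.268
grasp_force: 45.0
```

Emit:
step_arm:
  increments: "0 0.075 0 0 0.15; 0 0.125 0 0 0.15; 0 0.155 0 0 0.15; 0 0.165 0 0 0.15; 0 0.17 0 0 0.15; 0 0.17 0 0 0.15; 0 0.17 0 0 0.15; 0 0.17 0 0 0.15"

```text
time: 19.15
eef_pos: [0.4526, 0.1524, 0.2356]
orientation: [-0.021, 1.0, -0.0, -0.003]
ft_force: [-11.5, -2.8, 16.0]
opening: 0.27
grasp_force: 45.0
```

```bash
cat > meas.py <<'E'
import sys
from h import *
from cell import env,get_image
n=int(sys.argv[1]);t=[];P=[];PL=[];s0=env.sense();print(s0["time"],s0["eef_pos"],s0["ft_force"],s0["opening"])
for i in range(n):
    s=env.sense();_,d=get_image("wrist");t.append(s["time"]);P.append(phi(s,d))
    L,R=angle(s,d);L=L[(L[:,1]<-.03)&(L[:,1]>-.2)];m=np.median(L,0) if len(L)>30 else [0,np.nan,0];PL.append(np.arctan2(m[1],.43-m[2]))
t=np.array(t);P=np.array(P);PL=np.array(PL);print(P.round(3),PL.round(3))
w=2*np.pi/1.147;M=np.c_[np.cos(w*(t-t[0])),np.sin(w*(t-t[0]))]
k=~np.isnan(P);c=np.linalg.lstsq(M[k],P[k]-.305,rcond=None)[0]
c2,*_=np.linalg.lstsq(np.c_[M[k],np.ones(k.sum())],P[k],rcond=None)
print("fixed",c.round(4),"amp",np.hypot(*c),"free",c2.round(4),"amp",np.hypot(*c2[:2]))
now=env.sense();a=w*(now["time"]-t[0]);th=c[0]*np.cos(a)+c[1]*np.sin(a);om=w*(-c[0]*np.sin(a)+c[1]*np.cos(a));print("now",now["time"],th,om)
np.save("state.npy",[th,om,w])
_,dd=get_image("wrist");np.savez("pics/last.npz",p=_,d=dd,e=now["eef_pos"],o=now["orientation"])
W=wcloud(now,dd);piv=np.array([*now["eef_pos"][:2],0])+.15*GX
G=np.stack([(W-piv)@GX,(W-piv)@GY,W[...,2]],-1)
k=(dd>0)&(G[...,2]>.028)&(G[...,2]<.042)&(abs(G[...,1])<.05)&(abs(G[...,0])<.06);Q=G[k]
if len(Q):print("cup",k.sum(),np.percentile(Q,[2,50,98],0).round(4).tolist())
E
python3 meas.py 12
```

```text
19.15 [0.4525785  0.15240972 0.23563236] [-11.51860922  -2.79203835  15.95316029] 0.27018056225672843
[0.28  0.284 0.291 0.3   0.308 0.318 0.325 0.333 0.338 0.341 0.341 0.339] [-0.326 -0.321 -0.313 -0.305 -0.296 -0.287 -0.279 -0.272 -0.267 -0.264
 -0.264 -0.266]
fixed [-0.0288  0.0194] amp 0.03470202253722743 free [-0.0291  0.0151  0.3083] amp 0.03276379529894218
now 19.75 0.025675790012996746 -0.1278816986661085
```

```bash
sed -i 's/c=np.linalg.lstsq(M\[k\],P\[k\]-.305,rcond=None)\[0\]/TH=(P+PL)\/2;k=~np.isnan(TH);c=np.linalg.lstsq(np.c_[M[k],np.ones(k.sum())],TH[k],rcond=None)[0]/; s/now=env.sense();a=/_,dd=get_image("wrist");now=env.sense();a=/; s/^_,dd=get_image("wrist");np.savez/np.savez/' meas.py; cat > pl.py <<'E'
import sys
from h import *
th,om,w=np.load("state.npy")
if len(sys.argv)>3:
    dt=float(sys.argv[3]);c,s_=np.cos(w*dt),np.sin(w*dt);th,om=th*c+om/w*s_,om*c-th*w*s_
D,n=float(sys.argv[1]),int(sys.argv[2])
X,A,m=plan(D,th,om,w,n=n,hold=2);print("A",A,m)
for i in range(0,n,8):print(((X[i+1:i+9]-X[i])/.25).round(3).tolist())
R=(X/.25/.002).round()*.002*.25;print("rounded A",sim(R,th,om,w,.15)[1])
E
python3 - <<'E'
from h import *
P=np.array([.28,.284,.291,.3,.308,.318,.325,.333,.338,.341,.341,.339]);L=-np.array([.326,.321,.313,.305,.296,.287,.279,.272,.267,.264,.264,.266])
th=(P+L)/2;t=np.arange(12)*.05;w=2*np.pi/1.147
M=np.c_[np.cos(w*t),np.sin(w*t),np.ones(12)];c,r,_,_=np.linalg.lstsq(M,th,rcond=None);print(c,np.abs(M@c-th).max())
from cell import env
tt=env.sense()["time"];a=w*(tt-19.15);print(tt)
np.save("state.npy",[c[0]*np.cos(a)+c[1]*np.sin(a),w*(c[1]*np.cos(a)-c[0]*np.sin(a)),w])
from cell import get_image
E
python3 pl.py 0 16
```

```text
[-0.0291339   0.01559079  0.00575214] 0.0004213009612364857
19.8
A 1.1025698509854579e-05 0.028151057687497445
[-0.002, -0.006, -0.011, -0.016, -0.017, -0.013, -0.006, 0.003]
[0.008, 0.012, 0.012, 0.009, 0.003, -0.001, -0.003, -0.003]
rounded A 0.000782480851218209
```

```bash
python3 pl.py -0.002 16
```

```text
A 1.0857655074390555e-05 0.02779267192800128
[-0.002, -0.006, -0.012, -0.017, -0.019, -0.016, -0.01, -0.002]
[0.007, 0.011, 0.01, 0.006, 0.0, -0.004, -0.006, -0.006]
rounded A 0.000644285494891117
```

Emit:
step_arm:
  increments: "0.002 -0.002 -0.001 0 0.15; 0.004 -0.006 -0.002 0 0.15; 0.006 -0.012 -0.003 0 0.15; 0.008 -0.017 -0.004 0 0.15; 0.01 -0.019 -0.005 0 0.15; 0.012 -0.016 -0.006 0 0.15; 0.014 -0.01 -0.006 0 0.15; 0.014 -0.002 -0.006 0 0.15"

```text
time: 20.8
eef_pos: [0.4529, 0.149, 0.2358]
orientation: [-0.02, 1.0, -0.002, 0.0]
ft_force: [7.3, -3.7, -15.5]
opening: 0.267
grasp_force: 45.1
```

Emit:
step_arm:
  increments: "0 0.007 0 0 0.15; 0 0.011 0 0 0.15; 0 0.01 0 0 0.15; 0 0.006 0 0 0.15; 0 0 0 0 0.15; 0 -0.004 0 0 0.15; 0 -0.006 0 0 0.15; 0 -0.006 0 0 0.15"

```text
time: 21.8
eef_pos: [0.4528, 0.1501, 0.2358]
orientation: [-0.021, 1.0, -0.0, 0.0]
ft_force: [6.5, 3.4, -18.5]
opening: 0.268
grasp_force: 45.0
```

```bash
python3 meas.py 14; python3 - <<'E'
from h import *
from cell import get_image,env
a,da=get_image("scene");b,db=get_image("top");np.savez("pics/f.npz",a=a,da=da,b=b,db=db)
cv2.imwrite("pics/f.png",np.hstack([cv2.resize(a[190:290,260:380,::-1],(400,333),interpolation=cv2.INTER_CUBIC),cv2.resize(b[110:210,150:270,::-1],(400,333),interpolation=cv2.INTER_CUBIC)]))
E
```

```text
21.8 [0.45279517 0.15009504 0.23580991] [  6.54359077   3.3594189  -18.46477714] 0.26828764890993495
[0.32  0.32  0.317 0.314 0.311 0.307 0.303 0.3   0.298 0.295 0.295 0.295
 0.297 0.299] [-0.284 -0.285 -0.288 -0.291 -0.294 -0.298 -0.301 -0.305 -0.307 -0.308
 -0.309 -0.309 -0.307 -0.306]Traceback (most recent call last):
  File "meas.py", line 12, in <module>
    print("fixed",c.round(4),"amp",np.hypot(*c),"free",c2.round(4),"amp",np.hypot(*c2[:2]))
                                   ~~~~~~~~^^^^
TypeError: return arrays must be of ArrayType
```

View pics/f.png

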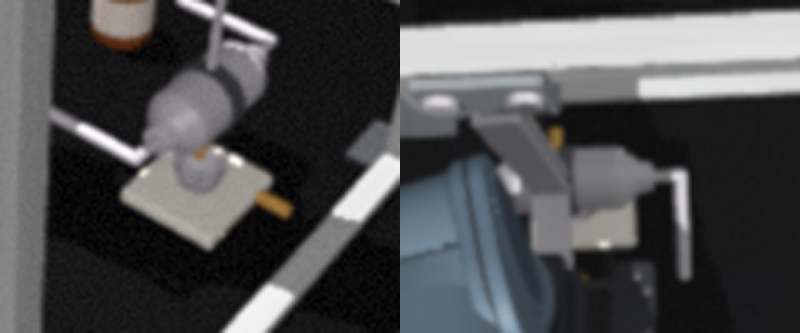

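The scene crop shows the brass nozzle at (200,153), right above the cup at about (200,172). The leftover swing is about 0.012 rad. Small reversals probably lose travel to stiction, so I'll identify that and plan again.

```bash
cat >> h.py <<'E'
def simb(xc,th,om,w,b,dirn,post=.1):
    n=len(xc)-1;t=np.arange(0,n*.125+post,DT);c=np.interp(t,np.arange(n+1)*.125,xc)
    L=9.81/w**2;x1=xc[0];p=xc[0]-b*dirn;x=p;v=0
    for ci in c:
        x1+=(ci-x1)*DT/(TAU/2);p=min(max(p,x1-b),x1+b);xn=x+(p-x)*DT/(TAU/2);vn=(xn-x)/DT;a=(vn-v)/DT;x,v=xn,vn
        om+=(-w*w*th-a/L)*DT;th+=om*DT
    return th,om/w
E
cat > re.py <<'E'
from h import *
from cell import env
w=2*np.pi/1.147
th0,om0,_=np.load("state.npy")
P=np.array([.32,.32,.317,.314,.311,.307,.303,.3,.298,.295,.295,.295,.297,.299]);L=-np.array([.284,.285,.288,.291,.294,.298,.301,.305,.307,.308,.309,.309,.307,.306])
t=21.8+np.arange(14)*.05;TH=(P+L)/2;M=np.c_[np.cos(w*(t-21.8)),np.sin(w*(t-21.8)),np.ones(14)];c=np.linalg.lstsq(M,TH,rcond=None)[0];print("obs",c.round(4))
X=np.array([0,-.002,-.006,-.012,-.017,-.019,-.016,-.01,-.002,.005,.009,.008,.004,-.002,-.006,-.008,-.008])*.25
for b in(0,.0004,.0008,.0012,.0016):print(b,np.round(simb(X,th0,om0,w,b,1,0),4))
now=env.sense();a=w*(now["time"]-21.8);print(now["time"],now["ft_force"])
np.save("state.npy",[c[0]*np.cos(a)+c[1]*np.sin(a),w*(c[1]*np.cos(a)-c[0]*np.sin(a)),w])
f=np.load("pics/f.npz")
p=f["a"][225:250,300:335].astype(int);k=(p[...,0]>p[...,2]+45)&(p[...,0]>90);v,u=np.nonzero(k);print("nozzle px",list(zip((u+300).tolist(),(v+225).tolist())))
m=camera_model("scene");E=m["extrinsics"]
for y in(.1555,.1575):
  for z in(.034,.045,.05):
    q=E[:3,:3]@[.604,y,z]+E[:3,3];print(y,z,m["fx"]*q[0]/q[2]+m["cx"],m["fy"]*q[1]/q[2]+m["cy"])
print("th at scene pic t=22.55:",[c[0]*np.cos(w*.75)+c[1]*np.sin(w*.75)])
E
python3 re.py
```

```text
Traceback (most recent call last):
  File "re.py", line 1, in <module>
    from h import *
  File "h.py", line 1, in <module>
    import numpy as np,cv2
  File "re.py", line 2, in <module>
    from cell import env
AttributeError: module 're' has no attribute 'compile' (consider renaming 're.py' since it has the same name as the standard library module named 're' and prevents importing that standard library module)
```

```bash
mv re.py redo.py; python3 redo.py
```

```text
obs [ 0.0125 -0.0043  0.0062]
0 [-0.0003 -0.0001]
0.0004 [ 0.0055 -0.0034]
0.0008 [ 0.0123 -0.003 ]
0.0012 [0.0185 0.0001]
0.0016 [0.0232 0.005 ]
22.6 [  6.91467537   4.31539665 -17.41055083]
nozzle px [(319, 235), (320, 235), (319, 236), (320, 236), (319, 237), (320, 237)]
0.1555 0.034 319.8479404724599 239.03909924695955
0.1555 0.045 320.2367512982427 236.1249682408439
0.1555 0.05 320.41496699435686 234.78924440965417
0.1575 0.034 320.2685026507295 238.68955434579306
0.1575 0.045 320.6593091087336 235.77657963975062
0.1575 0.05 320.83843790045466 234.44139791815786
th at scene pic t=22.55: [np.float64(-0.0035424561027949425)]
```

The stiction fits a play of 0.8 mm almost exactly, and the nozzle is aligned to about 1 mm. Re-planning with that included.

```bash
cat > plb.py <<'E'
from h import *
import sys
from scipy.optimize import differential_evolution as de
th,om,w=np.load("state.npy");dirn=int(sys.argv[1]);print("state",th,om/w)
full=lambda p:np.r_[0,np.round(p,3)*.25,[np.round(p[-1],3)*.25]*2]
def cost(p):
    X=full(p);return (np.hypot(*simb(X,th,om,w,.0008,dirn))/.001)**2+.1*(np.diff(X,2)**2).sum()/.001**2*.3+(X[-1]/.004)**2
r=de(cost,[(-.03,.03)]*6,maxiter=60,popsize=8,seed=1,polish=False);X=full(r.x)
print((X[1:]/.25).round(3).tolist(),[np.hypot(*simb(X,th,om,w,b,dirn)).round(4) for b in(.0006,.0008,.001)])
E
timeout 200 python3 plb.py -1
```

```text
state 2.6203963745865047e-05 0.013189962491781438
[0.002, 0.007, 0.015, 0.02, 0.014, 0.004, 0.004, 0.004] [np.float64(0.0022), np.float64(0.0001), np.float64(0.0022)]
```

Emit:
step_arm:
  increments: "0 0.002 0 0 0.15; -0.001 0.007 0.001 0 0.15; -0.002 0.015 0.001 0 0.15; -0.003 0.02 0.002 0 0.15; -0.004 0.014 0.002 0 0.15; -0.005 0.004 0.003 0 0.15; -0.005 0.004 0.003 0 0.15; -0.005 0.004 0.003 0 0.15"

```text
time: 23.6
eef_pos: [0.4527, 0.152, 0.2358]
orientation: [-0.021, 1.0, 0.0, -0.001]
ft_force: [-0.3, 3.5, -18.3]
opening: 0.268
grasp_force: 45.0
```

```bash
sed -i 's/"amp",np.hypot(\*c),"free"/"amp",np.hypot(*c[:2]),"free"/' meas.py; python3 meas.py 16
```

```text
23.6 [0.45268764 0.15196045 0.23581389] [ -0.31632902   3.46323631 -18.33561483] 0.2676106279996479
[0.31  0.311 0.312 0.313 0.313 0.313 0.313 0.312 0.311 0.31  0.308 0.307
 0.306 0.305 0.304 0.304] [-0.295 -0.294 -0.293 -0.293 -0.293 -0.292 -0.292 -0.293 -0.294 -0.296
 -0.296 -0.298 -0.299 -0.3   -0.301 -0.301]
fixed [0.0015 0.0045 0.0057] amp 0.0047121948282940205 free [0.0015 0.0046 0.3082] amp 0.004818542323813449
now 24.45 -0.004551159841447166 0.006690533009009484
```

```bash
timeout 200 python3 plb.py -1
```

```text
state -0.004551159841447166 0.0012213616161479445
[-0.005, -0.003, 0.003, 0.006, 0.001, -0.002, -0.002, -0.002] [np.float64(0.0018), np.float64(0.0002), np.float64(0.0019)]
```

Emit:
step_arm:
  increments: "0 -0.005 0 0 0.15; 0 -0.003 0 0 0.15; 0 0.003 0 0 0.15; 0 0.006 0 0 0.15; 0 0.001 0 0 0.15; 0 -0.002 0 0 0.15; 0 -0.002 0 0 0.15; 0 -0.002 0 0 0.15"

```text
time: 25.45
eef_pos: [0.4528, 0.1506, 0.2359]
orientation: [-0.021, 1.0, -0.0, -0.001]
ft_force: [-5.2, 0.7, -25.3]
opening: 0.269
grasp_force: 45.0
```

```bash
python3 meas.py 16; python3 - <<'E'
from h import *
from cell import get_image
a,_=get_image("scene");p=a[225:250,300:335].astype(int);k=(p[...,0]>p[...,2]+45)&(p[...,0]>90);v,u=np.nonzero(k);print("nozzle px",(u+300).tolist(),(v+225).tolist())
E
```

```text
25.45 [0.45283861 0.15062392 0.23587656] [ -5.24803153   0.66633327 -25.28445809] 0.26948974996638125
[0.308 0.308 0.309 0.309 0.31  0.31  0.31  0.31  0.31  0.31  0.31  0.309
 0.309 0.309 0.308 0.308] [-0.297 -0.297 -0.296 -0.296 -0.296 -0.295 -0.295 -0.295 -0.295 -0.295
 -0.295 -0.295 -0.296 -0.296 -0.297 -0.297]
fixed [-0.0008  0.0016  0.006 ] amp 0.0018253998439600031 free [-0.0008  0.0017  0.3086] amp 0.0018343577328388122
now 26.3 -0.0015694257616514318 -0.00510649819108684
nozzle px [320, 321, 319, 320, 321] [235, 235, 236, 236, 236]
```

The swing is now about 0.7 mm at the nozzle. Hold for four seconds and ease the vertical strain.

Emit:
step_arm:
  increments: "0 0 0.001 0 0.15; 0 0 0.002 0 0.15; 0.001 0 0.003 0 0.15; 0.002 0 0.003 0 0.15; 0.002 0 0.003 0 0.15; 0.002 0 0.003 0 0.15; 0.002 0 0.003 0 0.15; 0.002 0 0.003 0 0.15"

```text
time: 27.35
eef_pos: [0.4528, 0.1507, 0.2358]
orientation: [-0.021, 1.0, -0.0, -0.0]
ft_force: [-5.3, 0.2, -19.4]
opening: 0.266
grasp_force: 45.0
```

Emit:
step_arm:
  increments: "0 0 0 0 0.15; 0 0 0 0 0.15; 0 0 0 0 0.15; 0 0 0 0 0.15; 0 0 0 0 0.15; 0 0 0 0 0.15; 0 0 0 0 0.15; 0 0 0 0 0.15"

```text
time: 28.35
eef_pos: [0.4528, 0.1507, 0.2358]
orientation: [-0.021, 1.0, -0.0, -0.0]
ft_force: [-5.6, -0.6, -19.5]
opening: 0.265
grasp_force: 45.0
```

Emit:
step_arm:
  increments: "0 0 0 0 0.15; 0 0 0 0 0.15; 0 0 0 0 0.15; 0 0 0 0 0.15; 0 0 0 0 0.15; 0 0 0 0 0.15; 0 0 0 0 0.15; 0 0 0 0 0.15"

```text
time: 29.35
eef_pos: [0.4529, 0.1507, 0.2358]
orientation: [-0.021, 1.0, -0.0, -0.0]
ft_force: [-5.3, 0.1, -20.2]
opening: 0.27
grasp_force: 45.0
```

Emit:
step_arm:
  increments: "0 0 0 0 0.15; 0 0 0 0 0.15; 0 0 0 0 0.15; 0 0 0 0 0.15; 0 0 0 0 0.15; 0 0 0 0 0.15; 0 0 0 0 0.15; 0 0 0 0 0.15"

```text
time: 30.35
eef_pos: [0.4529, 0.1506, 0.2358]
orientation: [-0.021, 1.0, -0.0, -0.0]
ft_force: [-5.1, -0.6, -19.2]
opening: 0.27
grasp_force: 45.0
```

```bash
python3 meas.py 12
```

```text
30.35 [0.45285001 0.15062432 0.23583279] [ -5.07942824  -0.55923635 -19.1504566 ] 0.2700045634107357
[0.31  0.31  0.311 0.31  0.31  0.31  0.309 0.308 0.308 0.307 0.307 0.307] [-0.295 -0.295 -0.295 -0.295 -0.295 -0.296 -0.296 -0.297 -0.297 -0.298
 -0.298 -0.299]
fixed [0.0018 0.0007 0.0058] amp 0.0019114648418963164 free [0.0019 0.0007 0.3084] amp 0.0019830694244309475
now 31.0 -0.0019082774317177931 0.000604438972428143
```

Emit:
step_arm:
  increments: "0 0 0.002 0 0.2; 0 0 0.004 0 0.25; 0 0 0.004 0 0.28; 0 0 0.004 0 0.3; 0 0 0.004 0 0.35; 0 0 0.004 0 0.45; 0 0 0.004 0 0.6; 0 0 0.004 0 0.75"
  squeeze: 8

```text
time: 32.0
eef_pos: [0.4531, 0.1509, 0.2346]
orientation: [-0.021, 1.0, -0.0, 0.0]
ft_force: [-0.3, 0.3, -1.5]
opening: 0.654
grasp_force: 0.0
```

```bash
python3 meas.py 12
```

```text
32.0 [0.45310418 0.15093578 0.23456489] [-0.2731547   0.3450856  -1.48877729] 0.6535634996468602
[0.307 0.308 0.307 0.307 0.307 0.307 0.308 0.309 0.308 0.31  0.31  0.311] [-0.301 -0.301 -0.302 -0.302 -0.302 -0.301 -0.301 -0.301 -0.3   -0.299
 -0.3   -0.298]
fixed [-0.0015 -0.0016  0.0048] amp 0.0022211401914897515 free [-0.0015 -0.0014  0.3092] amp 0.0020361770498838246
now 32.65 0.002057265019003488 0.004586844197686876
```

Released cleanly, with the swing still about 0.002 rad. Withdraw straight up, back off and do a last check.

Emit:
step_arm:
  increments: "0 0 0 0 0.8; 0 0 -0.04 0 0.8; 0 0 -0.12 0 0.8; 0 0 -0.24 0 0.8; 0 0 -0.36 0 0.8; 0.02 0 -0.45 0 0.8; 0.06 0 -0.48 0 0.8; 0.08 0 -0.48 0 0.8"

```text
time: 33.65
eef_pos: [0.4324, 0.1501, 0.3547]
orientation: [-0.021, 1.0, 0.0, 0.0]
ft_force: [0.2, -0.5, -0.2]
opening: 0.8
grasp_force: 0.0
```

```bash
python3 - <<'E'
from h import *
from cell import env,get_image
us=[]
for i in range(10):
    a,da=get_image("scene");p=a[225:250,300:335].astype(int);k=(p[...,0]>p[...,2]+45)&(p[...,0]>90);v,u=np.nonzero(k);us.append((round(u.mean()+300,1),round(v.mean()+225,1)) if len(u) else None)
print(us,env.sense()["time"],env.sense()["eef_pos"])
cv2.imwrite("pics/end.png",a[150:370,60:400,::-1])
E
```

```text
[(np.float64(320.5), np.float64(235.5)), (np.float64(320.5), np.float64(235.5)), (np.float64(320.5), np.float64(235.5)), (np.float64(320.6), np.float64(235.2)), (np.float64(320.5), np.float64(235.5)), (np.float64(320.5), np.float64(235.5)), (np.float64(320.5), np.float64(235.5)), (np.float64(320.6), np.float64(235.2)), (np.float64(320.5), np.float64(235.5)), (np.float64(320.2), np.float64(235.6))] 34.15 [0.43312312 0.15000143 0.35436399]
```

View pics/end.png

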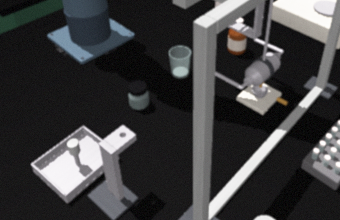

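The nozzle stays still at (320.5,235.5), over the cup. The pin is in the tray, and the bottle, beaker and jar are untouched.

```bash
python3 -c "
from cell import env
print(env.close_job())"
```

```text
the job is handed in; nothing more can be done
None
```

The job is handed in at about 34 s: the pin is in the tray, the nozzle hangs still over the cup (leftover swing under 1 mm) after a hold of more than four seconds, the gripper is clear, and the bottle, beaker and jar were not touched.

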